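# Set up the bath test station

### The job

Set up the test station: stand the steel beaker in the middle of the heater's round steel plate and seat the cover on top of it, stand the amber jar in the middle of the black pad that lies between the heater and the grey control box, and stand the blue cup in the middle of the other black pad, the one in front of the control box's knob. Keep the beaker, jar and cup upright at all times, and leave the brass weight and the yellow meter where they are.

Things in the scene. Friction and masses are not known exactly. Their poses are not given: they have to be found in the camera images.
- heater: Fixed laboratory heater: white housing 160 x 120 mm, 44 mm high, with a round steel plate of 106 mm diameter on it, plate top 50 mm above the bench. Origin on the bench under the plate's centre; z up; the housing runs from x = -98 to +62 mm and y = -60 to +60 mm; its two black knobs are on the -x face. Stands left or right of the middle.
- control_box: Fixed pale grey enclosure with a blue-edged label on top, 92 mm (x) by 112 mm (y), 55 mm high. Origin on the bench under its centre; z up; one black knob (13 mm proud, in the middle) on its -x face, its front, which looks roughly towards the robot. Stands on the other side of the middle from the heater.
- pad_between: Fixed round black rubber pad, 72 mm diameter, 3 mm thick, that lies between the heater and the control box. Origin under its centre, on the bench; z up.
- pad_front: Fixed round black rubber pad, 72 mm diameter, 3 mm thick, looks the same as the other, lies in front of the control box's knob, about 135 mm from the box's centre towards the robot. Origin under its centre, on the bench; z up.
- beaker: Loose open steel beaker, straight cylinder, outside diameter 64 mm, bore 57 mm, height 80 mm, about 0.22 kg. Origin at the centre of its underside; z up along its axis.
- cover: Loose aluminium beaker cover, 0.07 kg: spigot 48 mm diameter, 6 mm high, below; disc 72 mm diameter, 4 mm thick; red knob 20 mm diameter, from 10 to 35 mm above the origin. Origin at the centre of the spigot's underside; z up. Starts on the bench, on its spigot. Seated: spigot in the beaker's mouth, disc on the rim, origin 74 mm above the beaker's.
- jar: Loose closed amber glass jar with pale label and black cap, 54 mm diameter, 95 mm tall, about 0.22 kg. Origin at the centre of its underside; z up.
- cup: Loose blue plastic cup, open, slightly conical: outside diameter 48 mm at the foot and 58 mm at the rim, 70 mm tall, wall 3 mm, about 0.06 kg. Origin at the centre of its underside; z up.
- weight: Loose brass laboratory weight, 32 mm diameter, 48 mm tall, not part of the job. Origin at the centre of its underside.
- meter: Loose yellow hand-held meter lying on the bench, 54 x 100 mm, 32 mm high, not part of the job. Origin at the centre of its underside.

How it is judged:
At the end, for the whole second after the job is handed in: Beaker on the plate and jar and cup on their pads, each within 13 mm of its centre; cover seated in the beaker's mouth, within 8 mm of its axis, disc on the rim; all four upright within 0.08 rad, released and at rest (horizontal distance between beaker and heater below 0.013 m and z of beaker in the frame of heater between 0.046 and 0.054 m and horizontal distance between cover and beaker below 0.008 m and z of cover in the frame of beaker between 0.07 and 0.077 m and horizontal distance between jar and pad_between below 0.013 m and height (world z) of each of jar, cup below 0.008 m and horizontal distance between cup and pad_front below 0.013 m and angle between each of beaker, cover, jar, cup's own z axis and vertical below 0.08 rad and linear speed of each of beaker, cover, jar, cup below 0.02 m/s and angular speed of each of beaker, cover, jar, cup below 0.2 rad/s and contact force between each of beaker, cover, jar, cup and the fingers below 0.1 N); the robot touches nothing.
It fails at once if the brass weight is moved by more than 20 mm (distance of weight from where it was at the start of the episode above 0.02 m).
It fails at once if the yellow meter is moved by more than 20 mm (distance of meter from where it was at the start of the episode above 0.02 m).
It fails at once if the beaker, jar or cup is tipped by more than 0.6 rad (angle between any of beaker, jar, cup's own z axis and vertical above 0.6 rad).
It also fails if it takes over 122 s, if anything falls off the work surface, if the arm or the gripper's body presses on something with over 40 N, if the wrist force passes 120 N, or if a joint passes its speed limit or range.

### The arm

A 6-joint arm with a two-finger parallel gripper is mounted at the origin on the work surface. World frame = base frame: x ahead of the robot, y to its left, z up, the work surface at z = 0. Lengths are in m, angles in rad, forces in N, time in s.
With the tool pointing down it reaches from about 0.35 to 0.775 m from the base axis. Payload 7.3 kg.
Tool frame: the origin (TCP) lies midway between the tips of the shut fingers; the grasp point (between the pads) lies 19 mm behind it; z points along the fingers, y is the line along which they close (so a half turn about z gives the same grasp; the last joint's range is limited). The gripper opens to 92 mm and grips with 3 to 60 N. Pads are 19 mm wide; open, the fingers measure 130 mm over their backs; the gripper's body (75 mm by 190 mm) begins 47 mm behind the grasp point.
Start: joints at [-1.416, 0.342, 1.524, -0, 1.275, -0.146], TCP at [0.156, -0.501, 0.227] pointing down, gripper open.
Joint ranges: [-2.53, 2.53], [-0.77, 2.02], [0.04, 2.7], [-1, 4.14], [0.28, 2.66], [-3.11, 3.11]. Speed limits (rad/s): [2.57, 2.57, 3.14, 3.14, 3.14, 3.14].

### API

Orientations are given as a unit quaternion [x, y, z, w].
In Python, from plant import readout, viewer, arm gives the robot as it stands. The module is installed in compiled form; this text tells all that it offers.
- The arm moves only by the tool servo_tool, never from a script. Its argument "rows" is a list of rows, each an object with "xyz": the shift along the world's x, y, z in cm, a list of three; "roll": the turn about the world's z in degrees; "claw": the opening in per cent of the stroke, from 0 (shut) to 100 (fully open). A call has 1 to 20 rows; each row is the pose to reach, as a shift and turn from the pose commanded when the call began; what a row does not reach only later rows make up. A row lasts 1/8 s, in which the tool goes at most 62.5 mm and 10.7 degrees, less where a joint would pass 70% of its speed; a pose out of reach is approached as far as the arm can. A call with a gripper value outside its range is refused whole. The fingers move at their own pace and stop on an object; the grip force is fixed at half the most. Time passes only in rows, so rows that repeat a pose let the fingers close. It gives the time, the measured TCP pose, the force, the opening and the grip force at its end, in the units of the state.
- readout.sense(): the state, without advancing time (a new reading comes with each control period).
- viewer.snapshot(name): name is "scene" or "top" or "wrist"; returns the picture (480x640x3 uint8, red, green, blue); there is no depth.
- viewer.camera_info(name): a dict with "intrinsics" (3x3 intrinsics, pixels), "distortion" ([k1, k2, p1, p2, k3] as OpenCV has them; the pictures are not rectified), "R" (3x3) and "t" (3): a world point X has camera coordinates R X + t; the wrist camera has in their place "tool_from_camera" (4x4, takes a point from camera to tool coordinates, whose origin is the TCP and whose axes are the flange's). Camera axes: x right, y down, z forward; pixel columns grow to the right and rows downward; lengths in m; the calibration is good to about 2 mm. A picture is of the moment at which its call begins: read the wrist's pose just before it. camera_info takes no time and is no camera call.
- arm.hand_in(): hands the job in; it is judged then, once.
The state is a dict: "clock": time; "joints": joint angles; "joint_velocities": joint speeds; "joint_torque": joint torques, N m; "ee_pos": TCP position; "orientation": TCP orientation; "contact_force": force on the tool from outside, world axes, zero at the start; "ft_torque": the same for the moment, N m; "finger_gap": finger opening in m; "gripper_force": force on a finger pad.
Only numpy, scipy, OpenCV 4.12 (cv2) and the standard library are available. Lean on these libraries where they do the work, as an engineer would, in place of code of your own. Each camera call takes 0.05 s, during which the arm holds its last target. There are 200 camera calls.

## Working session

There is one attempt and no reset: what is moved stays moved. The work goes in short steps, Python scripts to look and compute and a tool call to move; the robot and the scene stay as the last step left them, time stands still between calls to the robot, and variables do not carry over. Pictures are saved under pics/ and viewed, at most 14 in all, crops included, and the job is handed in when it is done.

Besides the shell and the picture viewer there is one more tool, called in YAML: its name, and indented under it one key for each argument. servo_tool: Moves the arm, as the interface text tells. Its arguments: {"type":"object","properties":{"rows":{"type":"array"}},"required":["rows"]}

```bash
mkdir -p pics; python3 - <<'E'
from plant import readout, viewer
import cv2
for n in("scene","top"):
    cv2.imwrite(f"pics/{n}0.png",viewer.snapshot(n)[...,::-1])
    c=viewer.camera_info(n);print(n,c)
print(viewer.camera_info("wrist"))
print(readout.sense())
E
```

```text
scene {'intrinsics': array([[547.25975896,   0.        , 315.40040976],
       [  0.        , 547.25975896, 245.80956822],
       [  0.        ,   0.        ,   1.        ]]), 'distortion': array([-0.06194228,  0.        ,  0.        ,  0.        ,  0.        ]), 'R': array([[-0.67865315,  0.73438581, -0.01036224],
       [ 0.57830908,  0.52561745, -0.623927  ],
       [-0.45275656, -0.42942261, -0.78141392]]), 't': array([ 0.38443007, -0.31465066,  1.37777813])}
top {'intrinsics': array([[601.01224422,   0.        , 320.26028373],
       [  0.        , 601.01224422, 236.3745148 ],
       [  0.        ,   0.        ,   1.        ]]), 'distortion': array([-0.02369202,  0.        ,  0.        ,  0.        ,  0.        ]), 'R': array([[ 0.02392236, -0.99962368, -0.01342428],
       [-0.99196041, -0.02206554, -0.12461004],
       [ 0.12426693,  0.01629732, -0.99211498]]), 't': array([0.00631057, 0.57658944, 1.30242557])}
{'intrinsics': array([[357.2934175 ,   0.        , 316.10932252],
       [  0.        , 357.2934175 , 244.56163051],
       [  0.        ,   0.        ,   1.        ]]),
[... 498 characters left out ...]
,  3.42667737e-01,  1.52493131e+00, -4.81697311e-09,
        1.27539196e+00, -1.46028318e-01]), 'joint_velocities': array([-2.98068296e-04, -1.44694733e-03, -1.10818299e-03, -5.04621965e-05,
        6.67684715e-04,  5.08892656e-04]), 'joint_torque': array([ 1.62951183e-03, -4.32003021e+01, -2.44695085e+01,  7.19797821e-02,
        5.26586850e-02, -4.57629608e-05]), 'ee_pos': array([ 0.15550661, -0.50105796,  0.22610341]), 'orientation': array([ 9.88709905e-01,  1.49840698e-01, -3.06389312e-06, -6.99169242e-04]), 'contact_force': array([ 0.08661811, -1.11422506,  0.29539622]), 'ft_torque': array([-0.02508441, -0.003914  ,  0.00128165]), 'gripper_force': 0.0, 'finger_gap': 0.09175332727177535}
```

View pics/top0.png

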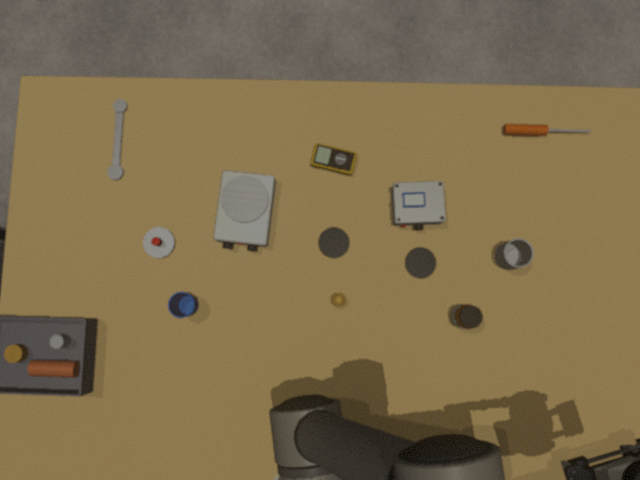

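View pics/scene0.png

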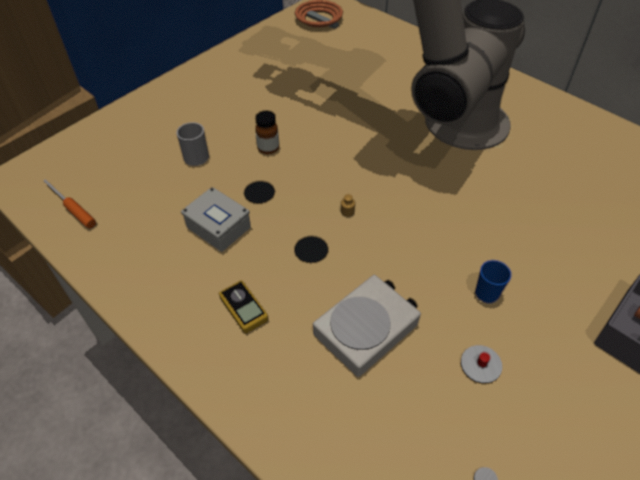

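The top view (up = +x, left = +y) shows the heater plate at (244,200), the pads at (334,243) and (420,263), the beaker at (516,254) and the jar at (468,316). It also shows the cup at (182,305), the cover at (158,242), the weight at (338,299) and the meter at (334,159). The scene view agrees with this layout.

```bash
cat > h.py <<'E'
import numpy as np, cv2
from plant import readout, viewer
from scipy.spatial.transform import Rotation as Rn
def cam(name, s=None):
    c=viewer.camera_info(name)
    if name!="wrist": return c,c["R"].T,-c["R"].T@c["t"]
    s=s or readout.sense(); T=c["tool_from_camera"]; Rw=Rn.from_quat(s["orientation"]).as_matrix()
    return c,Rw@T[:3,:3],Rw@T[:3,3]+s["ee_pos"]
def ray(C,uv,z):
    c,R,o=C
    p=cv2.undistortPoints(np.array([[uv]],float),c["intrinsics"],c["distortion"])[0,0]
    d=R@np.array([p[0],p[1],1]); return (o+d*(z-o[2])/d[2])[:2]
def blobs(mask,amin=100):
    cs,_=cv2.findContours(mask.astype(np.uint8),cv2.RETR_EXTERNAL,cv2.CHAIN_APPROX_NONE)
    return [c for c in cs if cv2.contourArea(c)>amin]
def circ(C,contour,z):
    "contour cast on plane z -> enclosing-circle centre and radius (mm)"
    P=np.array([ray(C,p[0],z) for p in contour],np.float32)*1000
    (x,y),r=cv2.minEnclosingCircle(P); e=cv2.fitEllipse(P)
    return np.round([x,y,r,*e[0],*e[1]],1)
E
python3 - <<'E'
from h import *
im=cv2.imread("pics/top0.png");C=cam("top")
g=cv2.cvtColor(im,cv2.COLOR_BGR2HSV)
for n,uv,z in [("beaker",(516,254),.08),("jar",(468,317),.095),("cup",(182,305),.07),("cover",(158,242),.01),("plate",(244,200),.05),("box",(419,202),.055),("weight",(338,299),.04),("meter",(334,159),.032)]:
    print(n,np.round(ray(C,uv,z)*1000))
for c in blobs(g[...,2]<75,200):
    x,y,w,h=cv2.boundingRect(c)
    if 20<w<45 and 20<h<45: print("dark",x+w/2,y+h/2,circ(C,c,.003))
m=(g[...,1]<60)&(g[...,2]>90)
for c in blobs(m,200):
    x,y,w,h=cv2.boundingRect(c); print("grey",x,y,w,h, circ(C,c,.044))
S=cam("scene");print([np.round(ray(S,u,.003)*1000) for u in [(311,249),(260,192)]], ray(S,(361,323),.05))
E
```

```text
beaker [ 542. -401.]
jar [ 406. -294.]
cup [417. 313.]
cover [558. 390.]
plate [652. 191.]
box [ 655. -197.]
weight [438. -23.]
meter [755.  -7.]
dark 466.5 316.5 [ 407.  -310.6   34.6  407.5 -311.1   49.5   69.1]
dark 420.5 263.0 [ 526.2 -207.7   33.4  526.4 -207.4   64.2   65.3]
dark 334.0 242.5 [567.7 -10.   33.4 567.9  -9.9  64.7  64.7]
dark 340.0 159.5 [761.1 -20.2  33.9 761.7 -21.   46.   61.3]
grey 430 463 54 17 [  74.8 -280.4   56.5   79.2 -291.9   29.9  132.6]
grey 283 411 31 55 [140.2  55.6  60.9 142.9  50.9  55.  127.5]
grey 504 239 29 29 [ 548.8 -417.5   32.8  549.  -417.1   62.3   62.9]
grey 143 227 32 31 [554.9 379.1  35.4 554.7 379.2  68.1  69.4]
grey 393 181 53 42 [ 657.2 -197.9   69.8  657.9 -198.1  104.2  131.5]
grey 214 171 61 74 [637.2 191.7  95.8 637.2 191.3 135.5 186.8]
grey 107 99 20 81 [789.4 487.9  94.  783.5 487.4  30.6 216.4]
grey 0 0 640 227 [ 925.1   37.   781.7  933.9  136.2  544.2 1508.7]
[array([568., -11.]), array([ 526., -206.])] [0.65672836 0.19305269]
```

servo_tool:
  rows:
    - {"xyz": [6, 1.5, 0], "roll": -5, "claw": 100}
    - {"xyz": [12, 3, 0], "roll": -10, "claw": 100}
    - {"xyz": [18, 4.5, 0], "roll": -15, "claw": 100}
    - {"xyz": [24, 6, 0], "roll": -17, "claw": 100}
    - {"xyz": [30, 8, 0], "roll": -17, "claw": 100}
    - {"xyz": [36, 9.5, 0], "roll": -17, "claw": 100}
    - {"xyz": [38.5, 10, 0], "roll": -17, "claw": 100}
    - {"xyz": [38.5, 10, 0], "roll": -17, "claw": 100}
    - {"xyz": [38.5, 10, 0], "roll": -17, "claw": 100}

```text
clock: 1.23
ee_pos: [0.5397, -0.4016, 0.2262]
orientation: [1.0, 0.002, -0.001, -0.0]
contact_force: [-0.1, -0.8, 0.1]
finger_gap: 0.0916
gripper_force: 0.0
```

```bash
cat > look.py <<'E'
import sys; from h import *
s=readout.sense(); im=viewer.snapshot("wrist")[...,::-1].copy(); cv2.imwrite(sys.argv[1],im); np.save("pose.npy",np.r_[s["ee_pos"],s["orientation"]])
print(s["clock"],np.round(s["ee_pos"],4),np.round(Rn.from_quat(s["orientation"]).as_matrix()[:,0],3),np.round(s["joints"],2),s["finger_gap"])
E
python3 look.py pics/w1.png
```

```text
1.225 [ 0.5397 -0.4016  0.2262] [ 1.     0.004 -0.001] [-0.75  0.63  1.06 -0.    1.46  0.81] 0.09156057319678156
```

View pics/w1.png

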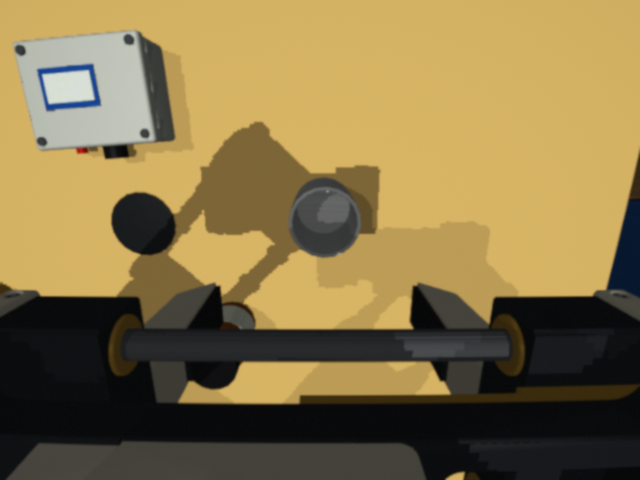

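The wrist view shows the beaker rim as a circle centred near (325,222) with a 35 px radius. The front pad is at (143,223), and the jar is partly hidden behind the fingers at about (222,350).

```bash
cat >> h.py <<'E'
def saved(f):
    p=np.load("pose.npy"); return cv2.imread(f),cam("wrist",{"ee_pos":p[:3],"orientation":p[3:]})
E
python3 - <<'E'
from h import *
im,C=saved("pics/w1.png");g=cv2.cvtColor(im,cv2.COLOR_BGR2HSV)
print("beaker",ray(C,(325,222),.08),"rim diam",np.linalg.norm(ray(C,(290,222),.08)-ray(C,(360,222),.08)))
for c in blobs(g[...,2]<75,800)+blobs((g[...,1]<80)&(g[...,2]<200),1500):
    print(cv2.boundingRect(c),circ(C,c,.003),circ(C,c,.08))
E
```

```text
beaker [ 0.54734038 -0.40931054] rim diam 0.0609188748864255
(292, 204, 65, 51) [ 527.5 -410.2   36.3  522.4 -410.7   60.6   69.3] [ 545.6 -408.5   29.   541.4 -408.9   48.4   55.2]
(112, 193, 64, 62) [ 527.2 -211.1   35.3  527.  -211.    68.2   69.7] [ 545.3 -249.7   28.2  545.1 -249.6   54.4   55.6]
(0, 157, 640, 323) [ 260.7 -406.6  481.6  314.2 -463.4  391.2 1071. ] [ 332.7 -405.7  384.2  375.4 -451.   312.   854.4]
(140, 36, 34, 105) [ 665.4 -241.4   49.3  663.4 -242.8   18.6  131.4] [ 655.5 -273.9   39.4  653.9 -275.    14.8  104.8]
(0, 275, 640, 205) [ 171.8 -406.2  467.8  287.  -397.3  326.8  927.4] [ 261.8 -405.3  373.2  353.7 -398.2  260.7  739.8]
(113, 194, 61, 60) [ 527.6 -210.6   34.4  527.3 -210.6   67.    67.5] [ 545.6 -249.3   27.4  545.3 -249.3   53.4   53.8]
(289, 178, 73, 79) [ 534.1 -410.9   43.8  533.  -410.3   76.9   86.5] [ 550.8 -409.    34.9  549.9 -408.6   61.4   69. ]
(13, 30, 161, 127) [ 664.4 -178.    88.9  662.2 -176.7  121.7  171. ] [ 654.7 -223.3   70.9  653.  -222.3   97.   136.4]
```

servo_tool:
  rows:
    - {"xyz": [0.8, -0.8, -4], "roll": 0, "claw": 100}
    - {"xyz": [0.8, -0.8, -8], "roll": 0, "claw": 100}
    - {"xyz": [0.8, -0.8, -12], "roll": 0, "claw": 100}
    - {"xyz": [0.8, -0.8, -16], "roll": 0, "claw": 100}
    - {"xyz": [0.8, -0.8, -19], "roll": 0, "claw": 100}
    - {"xyz": [0.8, -0.8, -19], "roll": 0, "claw": 100}
    - {"xyz": [0.8, -0.8, -19], "roll": 0, "claw": 0}
    - {"xyz": [0.8, -0.8, -19], "roll": 0, "claw": 0}
    - {"xyz": [0.8, -0.8, -19], "roll": 0, "claw": 0}
    - {"xyz": [0.8, -0.8, -19], "roll": 0, "claw": 0}
    - {"xyz": [0.8, -0.8, -19], "roll": 0, "claw": 0}
    - {"xyz": [0.8, -0.8, -19], "roll": 0, "claw": 0}

```text
clock: 2.78
ee_pos: [0.5489, -0.4096, 0.0379]
orientation: [1.0, 0.002, 0.0, 0.0]
contact_force: [-1.6, 1.6, 6.3]
finger_gap: 0.0625
gripper_force: 29.8
```

servo_tool:
  rows:
    - {"xyz": [0, 0, 4], "roll": 0, "claw": 0}
    - {"xyz": [0, 0, 9], "roll": 0, "claw": 0}
    - {"xyz": [0, 2, 14], "roll": 0, "claw": 0}
    - {"xyz": [0, 6, 14], "roll": 0, "claw": 0}
    - {"xyz": [0, 10, 14], "roll": 0, "claw": 0}
    - {"xyz": [0, 15, 14], "roll": 0, "claw": 0}
    - {"xyz": [0, 20, 14], "roll": 0, "claw": 0}
    - {"xyz": [0, 25, 14], "roll": 0, "claw": 0}
    - {"xyz": [0, 30, 14], "roll": 0, "claw": 0}
    - {"xyz": [0, 35, 14], "roll": 0, "claw": 0}
    - {"xyz": [0, 40, 14], "roll": 0, "claw": 0}
    - {"xyz": [0, 45, 14], "roll": 0, "claw": 0}
    - {"xyz": [0, 50, 14], "roll": 0, "claw": 0}
    - {"xyz": [0, 54, 14], "roll": 0, "claw": 0}
    - {"xyz": [0, 57, 14], "roll": 0, "claw": 0}
    - {"xyz": [0, 59, 14], "roll": 0, "claw": 0}
    - {"xyz": [0, 60, 14], "roll": 0, "claw": 0}
    - {"xyz": [0, 60, 14], "roll": 0, "claw": 0}
    - {"xyz": [0, 60, 14], "roll": 0, "claw": 0}

```text
clock: 5.15
ee_pos: [0.5487, 0.1896, 0.1767]
orientation: [1.0, 0.002, -0.0, 0.0]
contact_force: [0.2, 0.4, -2.1]
finger_gap: 0.0629
gripper_force: 29.8
```

```bash
python3 look.py pics/w2.png
```

```text
5.15 [0.5487 0.1896 0.1767] [ 1.     0.003 -0.   ] [ 0.2   0.49  1.44 -0.    1.21  1.77] 0.06292826212110596
```

View pics/w2.png

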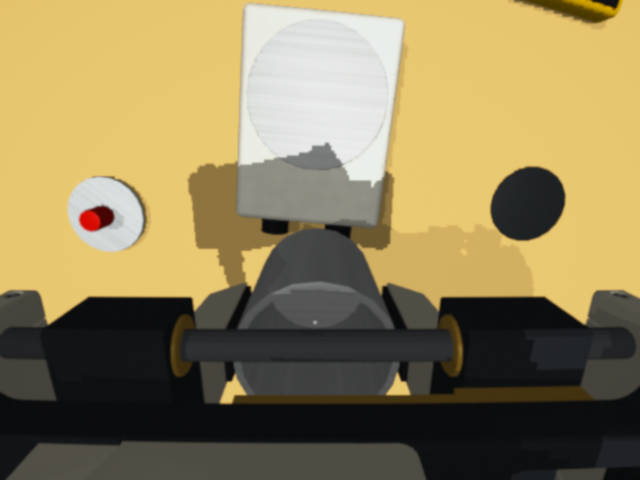

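The plate is an ellipse spanning columns 247–388 and rows 20–169, so its centre is (317.5,94.5). The pad between is at (528,203) and the cover disc at (106,214), with its knob top near (90,219). The beaker is held upright, with the far edge of its rim at (316,282).

```bash
python3 - <<'E'
from h import *
im,C=saved("pics/w2.png");g=cv2.cvtColor(im,cv2.COLOR_BGR2HSV)
r=lambda u,z:np.round(ray(C,u,z)*1000,1)
print("plate",r((317.5,94.5),.05),"edges",r((247,94),.05),r((388,94),.05),r((317,20),.05),r((317,169),.05))
print("rim far",r((316,282),.219),"rimL/R",r((237,340),.219),r((397,340),.219),"base far",r((319,229),.139))
print("cover",r((106,214),.01)); 
for c in blobs((g[...,2]<90),1500): print(cv2.boundingRect(c),circ(C,c,.003))
for c in blobs((g[...,1]>180)&((g[...,0]<8)|(g[...,0]>172))&(g[...,2]>90),100): print("red",cv2.boundingRect(c),circ(C,c,.025))
E
```

```text
plate [657.8 188.6] edges [658.2 241. ] [658.4 136.3] [707.5 189.1] [603.3 188.9]
rim far [578.  189.5] rimL/R [555.  218.4] [555.1 159.8] base far [577.1 187.9]
cover [559.4 385.8]
(0, 224, 640, 256) [238.5 184.5 407.  351.6 185.4 309.9 885.9]
(491, 167, 74, 73) [568.  -10.7  35.1 568.1 -10.6  68.5  69.2]
red (80, 210, 21, 21) [556.9 392.2   9.8 557.  392.1  17.7  18.9]
```

servo_tool:
  rows:
    - {"xyz": [4, 0, 0], "roll": 0, "claw": 0}
    - {"xyz": [8, 0, 0], "roll": 0, "claw": 0}
    - {"xyz": [10.9, 0, 0], "roll": 0, "claw": 0}
    - {"xyz": [10.9, 0, -2], "roll": 0, "claw": 0}
    - {"xyz": [10.9, 0, -4], "roll": 0, "claw": 0}
    - {"xyz": [10.9, 0, -6], "roll": 0, "claw": 0}
    - {"xyz": [10.9, 0, -7.5], "roll": 0, "claw": 0}
    - {"xyz": [10.9, 0, -8.3], "roll": 0, "claw": 0}
    - {"xyz": [10.9, 0, -8.8], "roll": 0, "claw": 0}
    - {"xyz": [10.9, 0, -8.8], "roll": 0, "claw": 0}
    - {"xyz": [10.9, 0, -8.8], "roll": 0, "claw": 0}

```text
clock: 6.58
ee_pos: [0.6579, 0.1907, 0.0894]
orientation: [1.0, 0.002, 0.001, -0.0]
contact_force: [0.2, -0.0, -2.5]
finger_gap: 0.0623
gripper_force: 29.8
```

```bash
cat h.py | tail -1; python3 look.py pics/w3.png
```

```text
p=np.load("pose.npy"); return cv2.imread(f),cam("wrist",{"ee_pos":p[:3],"orientation":p[3:]})
6.575 [0.6579 0.1907 0.0894] [1.    0.004 0.001] [ 0.17  0.75  1.2  -0.    1.19  1.74] 0.06226897686677811
```

servo_tool:
  rows:
    - {"xyz": [0, 0, -0.15], "roll": 0, "claw": 0}
    - {"xyz": [0, 0, -0.25], "roll": 0, "claw": 0}
    - {"xyz": [0, 0, -0.25], "roll": 0, "claw": 0}

```text
clock: 7.0
ee_pos: [0.6579, 0.1907, 0.0879]
orientation: [1.0, 0.002, 0.001, -0.0]
contact_force: [-2.1, -0.2, 6.1]
finger_gap: 0.0623
gripper_force: 29.8
```

servo_tool:
  rows:
    - {"xyz": [0, 0, 0], "roll": 0, "claw": 100}
    - {"xyz": [0, 0, 0], "roll": 0, "claw": 100}
    - {"xyz": [0, 0, 0], "roll": 0, "claw": 100}
    - {"xyz": [0, 0, 0], "roll": 0, "claw": 100}
    - {"xyz": [0, 0, 3], "roll": 0, "claw": 100}
    - {"xyz": [0, 0, 7], "roll": 0, "claw": 100}
    - {"xyz": [0, 0, 11], "roll": 0, "claw": 100}
    - {"xyz": [-4, 5, 11], "roll": 0, "claw": 100}
    - {"xyz": [-8, 10, 11], "roll": 0, "claw": 100}
    - {"xyz": [-12, 15, 11], "roll": 0, "claw": 100}
    - {"xyz": [-15, 20, 11], "roll": 0, "claw": 100}
    - {"xyz": [-15, 20, 8], "roll": 0, "claw": 60}
    - {"xyz": [-15, 20, 8], "roll": 0, "claw": 60}
    - {"xyz": [-15, 20, 8], "roll": 0, "claw": 60}

```text
clock: 8.75
ee_pos: [0.5084, 0.3901, 0.167]
orientation: [1.0, 0.002, 0.0, -0.0]
contact_force: [-0.3, -0.3, 0.9]
finger_gap: 0.0665
gripper_force: 0.0
```

```bash
python3 look.py pics/w4.png
```

```text
8.75 [0.5084 0.3901 0.167 ] [1.    0.003 0.001] [ 0.54  0.6   1.27 -0.    1.27  2.1 ] 0.06648116608298883
```

View pics/w4.png

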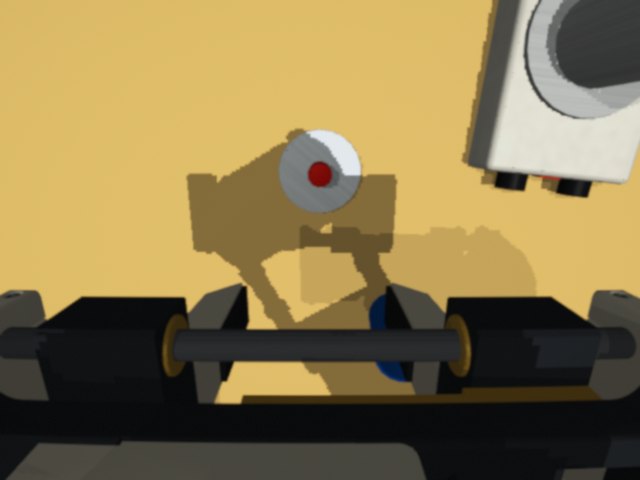

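The cover disc is centred at (320.5,171) and its red knob top at (320,175). The cup is partly hidden at (392,340), and the beaker stands on the plate at upper right.

```bash
python3 - <<'E'
from h import *
im,C=saved("pics/w4.png");g=cv2.cvtColor(im,cv2.COLOR_BGR2HSV)
r=lambda u,z:np.round(ray(C,u,z)*1000,1)
print(r((320.5,171),.01),r((320,175),.035),"edges",r((279,171),.01),r((362,171),.01),r((320,129),.01),r((320,213),.01))
E
```

```text
[559.1 386.4] [558.  387.1] edges [559.1 422.4] [559.2 350.5] [593.9 387. ] [522.1 386.7]
```

servo_tool:
  rows:
    - {"xyz": [5, -0.3, -3], "roll": 0, "claw": 60}
    - {"xyz": [5, -0.3, -8], "roll": 0, "claw": 60}
    - {"xyz": [5, -0.3, -12], "roll": 0, "claw": 60}
    - {"xyz": [5, -0.3, -14], "roll": 0, "claw": 60}
    - {"xyz": [5, -0.3, -15.3], "roll": 0, "claw": 60}
    - {"xyz": [5, -0.3, -15.3], "roll": 0, "claw": 60}
    - {"xyz": [5, -0.3, -15.3], "roll": 0, "claw": 0}
    - {"xyz": [5, -0.3, -15.3], "roll": 0, "claw": 0}
    - {"xyz": [5, -0.3, -15.3], "roll": 0, "claw": 0}
    - {"xyz": [5, -0.3, -15.3], "roll": 0, "claw": 0}
    - {"xyz": [5, -0.3, -15.3], "roll": 0, "claw": 0}
    - {"xyz": [5, -0.3, -15.3], "roll": 0, "claw": 0}

```text
clock: 10.3
ee_pos: [0.5577, 0.3876, 0.0136]
orientation: [1.0, 0.002, 0.0, -0.0]
contact_force: [-1.5, 0.2, 2.0]
finger_gap: 0.0191
gripper_force: 30.0
```

servo_tool:
  rows:
    - {"xyz": [0, 0, 4], "roll": 0, "claw": 0}
    - {"xyz": [0, 0, 9], "roll": 0, "claw": 0}
    - {"xyz": [0, 0, 14], "roll": 0, "claw": 0}
    - {"xyz": [0, -4, 18], "roll": 0, "claw": 0}
    - {"xyz": [0, -9, 18], "roll": 0, "claw": 0}
    - {"xyz": [0, -14, 18], "roll": 0, "claw": 0}
    - {"xyz": [0, -18, 18], "roll": 0, "claw": 0}
    - {"xyz": [0, -19.7, 18], "roll": 0, "claw": 0}
    - {"xyz": [0, -19.7, 18], "roll": 0, "claw": 0}
    - {"xyz": [0, -19.7, 18], "roll": 0, "claw": 0}

```text
clock: 11.55
ee_pos: [0.5576, 0.1918, 0.1931]
orientation: [1.0, 0.002, -0.0, -0.0]
contact_force: [0.1, 0.2, -0.3]
finger_gap: 0.0194
gripper_force: 30.0
```

```bash
python3 look.py pics/w5.png
```

```text
11.55 [0.5576 0.1918 0.1931] [ 1.     0.005 -0.   ] [0.2  0.49 1.39 0.   1.26 1.77] 0.019424599453989985
```

View pics/w5.png

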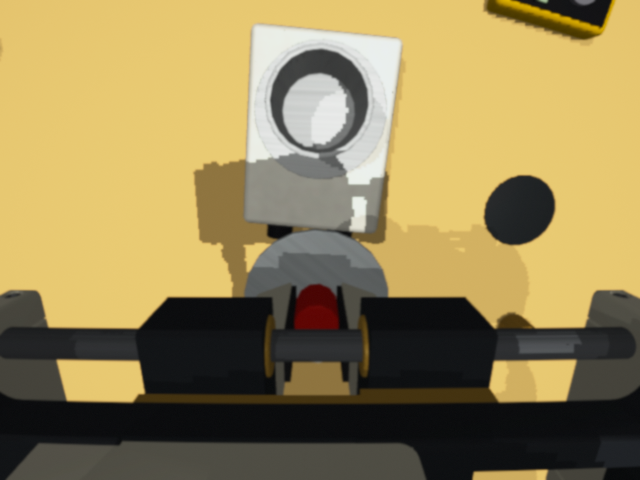

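The beaker stands centred on the plate with its bore spanning columns 270–369 and rows 49–153. The held cover disc has its far edge at (317,231) and its sides at columns 245 and 388. The pad is at (520,210).

```bash
python3 - <<'E'
from h import *
im,C=saved("pics/w5.png");g=cv2.cvtColor(im,cv2.COLOR_BGR2HSV)
r=lambda u,z:np.round(ray(C,u,z)*1000,1)
print("bore",r((270,100),.13),r((369,100),.13),r((319,49),.13),r((319,153),.13))
print("disc",r((317,231),.189),r((245,290),.189),r((388,290),.189))
print("plate",r((255,105),.05),r((387,105),.05),r((319,179),.05))
m=np.zeros_like(g[...,0]);m[40:165,255:385]=1
for c in blobs(m.astype(bool)&(g[...,2]<110),800): print(cv2.boundingRect(c),circ(C,c,.13))
E
```

```text
bore [656.4 218.7] [656.6 161.5] [683.4 190.5] [626.6 190.2]
disc [593.3 191.3] [563.3 226.5] [563.6 156.4]
plate [660.7 240.5] [661.1 136.1] [602.7 189.6]
(271, 49, 97, 104) [655.  190.2  28.4 655.2 190.5  55.2  55.7]
```

servo_tool:
  rows:
    - {"xyz": [4, -0.1, 0], "roll": 0, "claw": 0}
    - {"xyz": [8, -0.1, 0], "roll": 0, "claw": 0}
    - {"xyz": [9.8, -0.1, 0], "roll": 0, "claw": 0}
    - {"xyz": [9.8, -0.1, -1], "roll": 0, "claw": 0}
    - {"xyz": [9.8, -0.1, -3], "roll": 0, "claw": 0}
    - {"xyz": [9.8, -0.1, -4.2], "roll": 0, "claw": 0}
    - {"xyz": [9.8, -0.1, -4.8], "roll": 0, "claw": 0}
    - {"xyz": [9.8, -0.1, -5.2], "roll": 0, "claw": 0}
    - {"xyz": [9.8, -0.1, -5.5], "roll": 0, "claw": 0}
    - {"xyz": [9.8, -0.1, -5.7], "roll": 0, "claw": 0}
    - {"xyz": [9.8, -0.1, -5.7], "roll": 0, "claw": 0}

```text
clock: 12.98
ee_pos: [0.6558, 0.1896, 0.1375]
orientation: [1.0, 0.002, 0.001, -0.0]
contact_force: [-1.5, -0.0, 5.4]
finger_gap: 0.019
gripper_force: 30.0
```

servo_tool:
  rows:
    - {"xyz": [0, 0, 0], "roll": 0, "claw": 60}
    - {"xyz": [0, 0, 0], "roll": 0, "claw": 60}
    - {"xyz": [0, 0, 0], "roll": 0, "claw": 60}
    - {"xyz": [0, 0, 0.5], "roll": 0, "claw": 60}
    - {"xyz": [0, 0, 4], "roll": 0, "claw": 100}
    - {"xyz": [0, 0, 7], "roll": 0, "claw": 100}
    - {"xyz": [-2, -3, 7], "roll": 0, "claw": 100}
    - {"xyz": [-5, -8, 7], "roll": 0, "claw": 100}
    - {"xyz": [-8, -13, 7], "roll": 0, "claw": 100}
    - {"xyz": [-11, -18, 7], "roll": 0, "claw": 100}
    - {"xyz": [-14, -23, 7], "roll": 0, "claw": 100}
    - {"xyz": [-17, -28, 7], "roll": 0, "claw": 100}
    - {"xyz": [-20, -32, 7], "roll": 0, "claw": 100}
    - {"xyz": [-23, -37, 7], "roll": 0, "claw": 100}
    - {"xyz": [-26, -42, 7], "roll": 0, "claw": 100}
    - {"xyz": [-30, -47, 7], "roll": 0, "claw": 100}
    - {"xyz": [-32, -48.5, 7], "roll": 0, "claw": 100}
    - {"xyz": [-32, -48.5, 7], "roll": 0, "claw": 100}
    - {"xyz": [-32, -48.5, 7], "roll": 0, "claw": 100}

```text
clock: 15.35
ee_pos: [0.3361, -0.2951, 0.2065]
orientation: [1.0, 0.002, 0.0, 0.0]
contact_force: [0.5, 0.5, -0.0]
finger_gap: 0.092
gripper_force: 0.0
```

```bash
python3 look.py pics/w6.png
```

```text
15.35 [ 0.3361 -0.2951  0.2065] [1.    0.004 0.001] [-0.89  0.22  1.76  0.    1.16  0.67] 0.09197839556915936
```

View pics/w6.png

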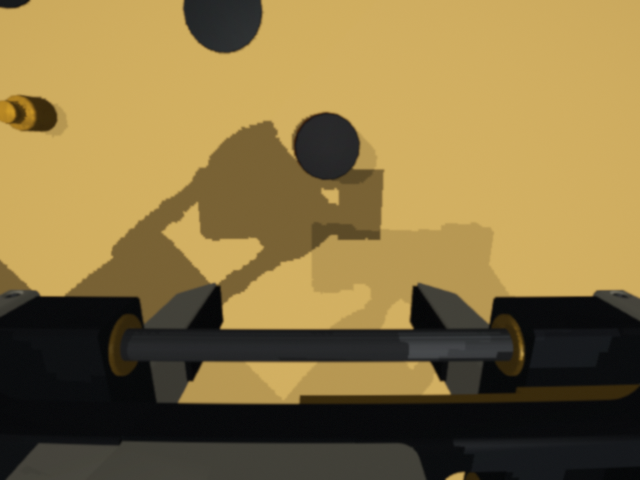

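The jar's cap is a disc centred at (326.5,146) with a 33 px radius. The weight is at the left edge at (28,113), and the front pad is at the top at (223,15).

```bash
python3 - <<'E'
from h import *
im,C=saved("pics/w6.png")
r=lambda u,z:np.round(ray(C,u,z)*1000,1)
print(r((326.5,146),.095),r((293.5,146),.095),r((359.5,146),.095))
E
```

```text
[ 408.5 -302.6] [ 408.5 -278.6] [ 408.6 -326.6]
```

servo_tool:
  rows:
    - {"xyz": [4, -0.8, -1], "roll": 0, "claw": 100}
    - {"xyz": [7.2, -0.8, -3], "roll": 0, "claw": 100}
    - {"xyz": [7.2, -0.8, -6], "roll": 0, "claw": 100}
    - {"xyz": [7.2, -0.8, -10], "roll": 0, "claw": 100}
    - {"xyz": [7.2, -0.8, -14], "roll": 0, "claw": 100}
    - {"xyz": [7.2, -0.8, -16.8], "roll": 0, "claw": 100}
    - {"xyz": [7.2, -0.8, -16.8], "roll": 0, "claw": 100}
    - {"xyz": [7.2, -0.8, -16.8], "roll": 0, "claw": 0}
    - {"xyz": [7.2, -0.8, -16.8], "roll": 0, "claw": 0}
    - {"xyz": [7.2, -0.8, -16.8], "roll": 0, "claw": 0}
    - {"xyz": [7.2, -0.8, -16.8], "roll": 0, "claw": 0}
    - {"xyz": [7.2, -0.8, -16.8], "roll": 0, "claw": 0}
    - {"xyz": [7.2, -0.8, -16.8], "roll": 0, "claw": 0}

```text
clock: 17.02
ee_pos: [0.4077, -0.3034, 0.0386]
orientation: [1.0, 0.002, 0.0, 0.0]
contact_force: [-0.3, 3.8, 5.7]
finger_gap: 0.0532
gripper_force: 30.0
```

servo_tool:
  rows:
    - {"xyz": [0, 0, 4], "roll": 0, "claw": 0}
    - {"xyz": [0, 0, 8], "roll": 0, "claw": 0}
    - {"xyz": [1, 2, 10], "roll": 0, "claw": 0}
    - {"xyz": [3, 5, 10], "roll": 0, "claw": 0}
    - {"xyz": [5, 9, 10], "roll": 0, "claw": 0}
    - {"xyz": [7, 13, 10], "roll": 0, "claw": 0}
    - {"xyz": [9, 17, 10], "roll": 0, "claw": 0}
    - {"xyz": [12, 21, 10], "roll": 0, "claw": 0}
    - {"xyz": [14, 25, 10], "roll": 0, "claw": 0}
    - {"xyz": [15.5, 28, 10], "roll": 0, "claw": 0}
    - {"xyz": [16, 29.3, 10], "roll": 0, "claw": 0}
    - {"xyz": [16, 29.3, 8], "roll": 0, "claw": 0}
    - {"xyz": [16, 29.3, 5], "roll": 0, "claw": 0}
    - {"xyz": [16, 29.3, 2.5], "roll": 0, "claw": 0}
    - {"xyz": [16, 29.3, 1.2], "roll": 0, "claw": 0}
    - {"xyz": [16, 29.3, 0.6], "roll": 0, "claw": 0}
    - {"xyz": [16, 29.3, 0.3], "roll": 0, "claw": 0}
    - {"xyz": [16, 29.3, 0.1], "roll": 0, "claw": 0}
    - {"xyz": [16, 29.3, 0.1], "roll": 0, "claw": 0}

```text
clock: 19.4
ee_pos: [0.5682, -0.0107, 0.0417]
orientation: [1.0, 0.002, 0.001, 0.0]
contact_force: [-4.9, 0.9, 8.6]
finger_gap: 0.0529
gripper_force: 30.0
```

servo_tool:
  rows:
    - {"xyz": [0, 0, 0], "roll": 0, "claw": 100}
    - {"xyz": [0, 0, 0], "roll": 0, "claw": 100}
    - {"xyz": [0, 0, 0], "roll": 0, "claw": 100}
    - {"xyz": [0, 0, 0], "roll": 0, "claw": 100}
    - {"xyz": [0, 0, 4], "roll": 0, "claw": 100}
    - {"xyz": [0, 0, 8], "roll": 0, "claw": 100}
    - {"xyz": [0, 0, 12], "roll": 0, "claw": 100}
    - {"xyz": [0, 0, 16], "roll": 0, "claw": 100}
    - {"xyz": [-3.5, 5, 16], "roll": 0, "claw": 100}
    - {"xyz": [-7, 10, 16], "roll": 0, "claw": 100}
    - {"xyz": [-10.5, 15, 16], "roll": 0, "claw": 100}
    - {"xyz": [-14, 20, 16], "roll": 0, "claw": 100}
    - {"xyz": [-17.5, 25, 16], "roll": 0, "claw": 100}
    - {"xyz": [-20, 29, 16], "roll": 0, "claw": 100}
    - {"xyz": [-22.3, 32.4, 16], "roll": 0, "claw": 100}
    - {"xyz": [-22.3, 32.4, 16], "roll": 0, "claw": 100}
    - {"xyz": [-22.3, 32.4, 16], "roll": 0, "claw": 100}

```text
clock: 21.52
ee_pos: [0.3448, 0.3132, 0.1992]
orientation: [1.0, 0.002, 0.0, 0.0]
contact_force: [1.5, 0.1, -0.9]
finger_gap: 0.0915
gripper_force: 0.0
```

```bash
python3 look.py pics/w7.png
```

```text
21.525 [0.3448 0.3132 0.1992] [1.    0.005 0.   ] [ 0.57  0.26  1.72 -0.    1.16  2.14] 0.09147836978709038
```

View pics/w7.png

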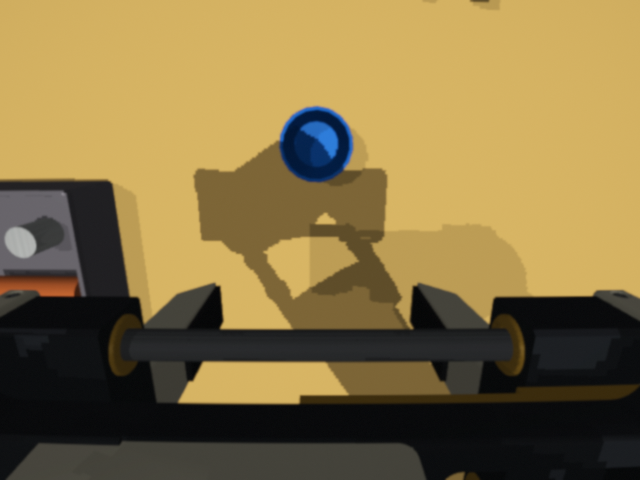

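The cup's rim is a circle centred at (316.5,144) with a 36.5 px radius, on open bench. A tray stands to the left with its edge at column 125.

```bash
python3 - <<'E'
from h import *
im,C=saved("pics/w7.png")
r=lambda u,z:np.round(ray(C,u,z)*1000,1)
print(r((316.5,144),.07),r((280,144),.07),r((353,144),.07),r((120,200),.06))
E
```

```text
[418.3 313. ] [418.3 341.3] [418.5 284.8] [372.9 478.8]
```

servo_tool:
  rows:
    - {"xyz": [4, 0, -1], "roll": 0, "claw": 100}
    - {"xyz": [7.3, 0, -3], "roll": 0, "claw": 100}
    - {"xyz": [7.3, 0, -6], "roll": 0, "claw": 100}
    - {"xyz": [7.3, 0, -10], "roll": 0, "claw": 100}
    - {"xyz": [7.3, 0, -14], "roll": 0, "claw": 100}
    - {"xyz": [7.3, 0, -17.2], "roll": 0, "claw": 100}
    - {"xyz": [7.3, 0, -17.2], "roll": 0, "claw": 100}
    - {"xyz": [7.3, 0, -17.2], "roll": 0, "claw": 0}
    - {"xyz": [7.3, 0, -17.2], "roll": 0, "claw": 0}
    - {"xyz": [7.3, 0, -17.2], "roll": 0, "claw": 0}
    - {"xyz": [7.3, 0, -17.2], "roll": 0, "claw": 0}
    - {"xyz": [7.3, 0, -17.2], "roll": 0, "claw": 0}
    - {"xyz": [7.3, 0, -17.2], "roll": 0, "claw": 0}

```text
clock: 23.2
ee_pos: [0.4179, 0.3138, 0.0279]
orientation: [1.0, 0.002, 0.001, -0.0]
contact_force: [-0.1, -0.4, 5.8]
finger_gap: 0.0568
gripper_force: 30.0
```

servo_tool:
  rows:
    - {"xyz": [0, 0, 3], "roll": 0, "claw": 0}
    - {"xyz": [0, 0, 8], "roll": 0, "claw": 0}
    - {"xyz": [0, 0, 13], "roll": 0, "claw": 0}
    - {"xyz": [0.5, -3, 13], "roll": 0, "claw": 0}
    - {"xyz": [1.5, -7.5, 13], "roll": 0, "claw": 0}
    - {"xyz": [2.5, -12.5, 13], "roll": 0, "claw": 0}
    - {"xyz": [3.5, -17.5, 13], "roll": 0, "claw": 0}
    - {"xyz": [4.5, -22.5, 13], "roll": 0, "claw": 0}
    - {"xyz": [5.5, -27.5, 13], "roll": 0, "claw": 0}
    - {"xyz": [6.5, -32.5, 13], "roll": 0, "claw": 0}
    - {"xyz": [8, -37.5, 13], "roll": 0, "claw": 0}
    - {"xyz": [9, -42.5, 13], "roll": 0, "claw": 0}
    - {"xyz": [10, -47, 13], "roll": 0, "claw": 0}
    - {"xyz": [10.5, -50, 13], "roll": 0, "claw": 0}
    - {"xyz": [10.9, -52.2, 13], "roll": 0, "claw": 0}
    - {"xyz": [10.9, -52.2, 12], "roll": 0, "claw": 0}
    - {"xyz": [10.9, -52.2, 12], "roll": 0, "claw": 0}

```text
clock: 25.32
ee_pos: [0.5256, -0.207, 0.1459]
orientation: [1.0, 0.002, -0.001, -0.001]
contact_force: [-0.2, 0.9, -1.1]
finger_gap: 0.057
gripper_force: 30.0
```

servo_tool:
  rows:
    - {"xyz": [0, 0, -3], "roll": 0, "claw": 0}
    - {"xyz": [0, 0, -6], "roll": 0, "claw": 0}
    - {"xyz": [0, 0, -9], "roll": 0, "claw": 0}
    - {"xyz": [0, 0, -10.5], "roll": 0, "claw": 0}
    - {"xyz": [0, 0, -11.2], "roll": 0, "claw": 0}
    - {"xyz": [0, 0, -11.6], "roll": 0, "claw": 0}
    - {"xyz": [0, 0, -11.8], "roll": 0, "claw": 0}
    - {"xyz": [0, 0, -11.8], "roll": 0, "claw": 0}

```text
clock: 26.32
ee_pos: [0.5272, -0.2085, 0.031]
orientation: [1.0, 0.002, 0.001, 0.0]
contact_force: [-1.4, 0.7, 6.7]
finger_gap: 0.057
gripper_force: 30.0
```

On the pad. I'll release, rise, and retreat out of the views.

servo_tool:
  rows:
    - {"xyz": [0, 0, 0], "roll": 0, "claw": 100}
    - {"xyz": [0, 0, 0], "roll": 0, "claw": 100}
    - {"xyz": [0, 0, 0], "roll": 0, "claw": 100}
    - {"xyz": [0, 0, 0], "roll": 0, "claw": 100}
    - {"xyz": [0, 0, 3], "roll": 0, "claw": 100}
    - {"xyz": [0, 0, 8], "roll": 0, "claw": 100}
    - {"xyz": [0, 0, 13], "roll": 0, "claw": 100}
    - {"xyz": [0, 0, 18], "roll": 0, "claw": 100}
    - {"xyz": [-5, -4, 20], "roll": 0, "claw": 100}
    - {"xyz": [-10, -8, 20], "roll": 0, "claw": 100}
    - {"xyz": [-15, -12, 20], "roll": 0, "claw": 100}
    - {"xyz": [-20, -16, 20], "roll": 0, "claw": 100}
    - {"xyz": [-20, -16, 20], "roll": 0, "claw": 100}
    - {"xyz": [-20, -16, 20], "roll": 0, "claw": 100}

```text
clock: 28.08
ee_pos: [0.3264, -0.3686, 0.2292]
orientation: [1.0, 0.001, 0.0, -0.0]
contact_force: [0.8, 0.7, 0.0]
finger_gap: 0.0919
gripper_force: 0.0
```

```bash
python3 - <<'E'
from h import *
a=viewer.snapshot("top")[...,::-1][120:340,130:560]; b=viewer.snapshot("scene")[...,::-1][120:400,150:550]
cv2.imwrite("pics/t8.png",cv2.resize(a,(774,396),interpolation=cv2.INTER_CUBIC));cv2.imwrite("pics/s8.png",cv2.resize(b,(800,560),interpolation=cv2.INTER_CUBIC))
E
```

```text
(no output)
```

View pics/t8.png

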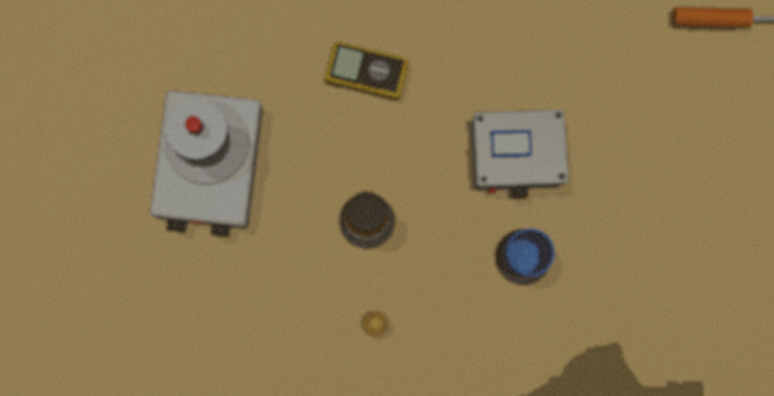

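View pics/s8.png

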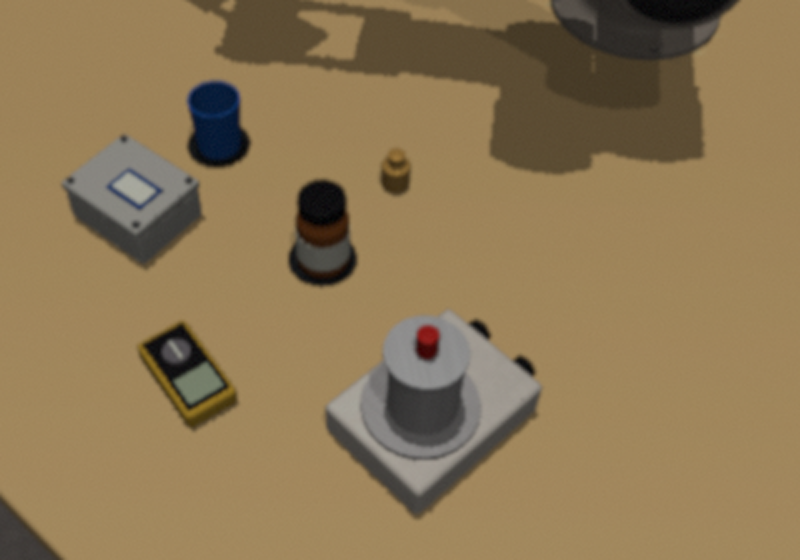

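Both crops agree: the covered beaker stands central on the plate (scene 425,405), the jar on its pad (323,258) and the cup on its pad (217,143). All are upright, and the weight and meter have not moved.

```bash
python3 -c "
from plant import arm; print(arm.hand_in())"
```

```text
the job is handed in; nothing more can be done
None
```

I handed the job in at about 28 s with no result returned; the last pictures show the covered beaker on the heater plate, the jar and cup on their pads, all upright, and the weight and meter where they started.

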